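# Probe a blind bore with the depth rod and set the height gauge to it

## Robot

A 7-joint arm with a two-finger parallel gripper is mounted at the origin on the work surface. World frame = base frame: x ahead of the robot, y to its left, z up, the work surface at z = 0. Lengths are in m, angles in rad, forces in N, time in s.
With the tool pointing down it reaches from about 0.4 to 0.875 m from the base axis. Payload 19.3 kg.
Tool frame: the origin (TCP) lies at the very end of the fingers, on their centre line; the grasp point (between the pads) lies 19 mm behind it; x points along the fingers, y is the direction in which the jaws open and shut, and the axes are right-handed (so a half turn about x gives the same grasp; the last joint's range is limited). The gripper opens to 85 mm and grips with 20 to 120 N. Pads are 22 mm wide; open, the fingers measure 114 mm over their backs; the gripper's body (76 mm by 85 mm) begins 54 mm behind the grasp point. The pads swing forward as they close: fully open they stand 13 mm farther back than shut.
Start: joints at [-1.416, 0.521, -0.036, 1.599, 0.021, 1.021, -0.113], TCP at [0.139, 0.609, 0.231] pointing down, gripper open.
Joint ranges: [-2.91, 2.91], [-0.3, 2.13], [-1.5, 1.42], [0.17, 2.43], [-1.26, 4.41], [0.16, 1.93], [-2.52, 2.52]. Speed limits (rad/s): [1.89, 1.89, 2.39, 2.39, 3.01, 3.01, 3.01].

## Interface

Orientations are given as [roll, pitch, yaw] about the fixed x, y, z axes, in that order (R = Rz(yaw) Ry(pitch) Rx(roll)).
In Python, from workcell import bot, grab_frame, job_done gives the robot as it stands.
- The arm moves only by the shell command python3 -m pendant 'ROWS' [OPENING] [FORCE]. ROWS is JSON, a list of rows, each a list of 4 numbers: the shift along the tool's x, y, z in mm, then the turn about the tool's x in degrees. A call has 1 to 12 rows; each row shifts and turns the commanded pose from where the row before left it, along the tool's axes as they then stand; what a row does not reach is not made up. A row lasts 1/8 s, in which the tool goes at most 62.5 mm and 10.7 degrees, less where a joint would pass 70% of its speed; a pose out of reach is approached as far as the arm can. A call is refused whole if a number of a shift passes 62.5 or a number of a turn 10.7, either way. A call with a gripper value outside its range is refused whole. OPENING is the opening, from -1 (shut) to 1 (fully open), set as the call begins (- or left out, the last holds). The fingers move at their own pace and stop on an object; FORCE is the grip in N (left out, the last holds). Time passes only in rows, so rows that do not move let the fingers close. It gives the time, the measured TCP pose, the force and the opening at its end, in the units of the state.
- bot.observe(): the state, without advancing time (a new reading comes with each control period).
- grab_frame(name): name is "scene" or "top" or "wrist"; returns a dict with "img" (384x512x3 uint8, red, green, blue), "fovy" (degrees; the focal length in pixels is half the picture's height over the tangent of half this angle, whatever the lens; pixels are square), "cx", "cy" (the principal point, pixels), "R" (3x3) and "t" (3): a world point X has camera coordinates R X + t. Camera axes: x right, y down, z forward; pixel columns grow to the right and rows downward; lengths in m; the calibration is good to about 2 mm. A picture is of the moment at which its call begins. There is no depth.
- job_done(): hands the job in, once; it reports no verdict.
The state is a dict: "clock": time; "qpos": joint angles; "qd": joint speeds; "joint_efforts": joint torques, N m; "position": TCP position; "tool_rot": TCP orientation; "force": force on the tool from outside, world axes, zero at the start; "moment": the same for the moment, N m; "grip_width": finger opening in m.
Only numpy, scipy, OpenCV 4.12 (cv2) and the standard library are available. Lean on these libraries where they do the work, as an engineer would, in place of code of your own. Each camera call takes 0.05 s, during which the arm holds its last target.

## Task

Take the depth rod (the long thin one with a knob) from the rack and slide it, knob up, down the bore of the aluminium housing, past the drag of the rubber wiper, until it is fully home on the bore's bottom, pressing gently. Leave it standing there, then set the height gauge's pointer level with the top of the rod, so that its exposed length can be read, and let go. Leave everything else where it is.

Things in the scene. Friction and masses are not known exactly. Their poses are not given: they have to be found in the camera images.
- depth_rod: plain steel depth rod, 130 mm long, about 160 g, starting upright in one of the rack's three holes (which one varies), 30 mm deep. Shank 12 mm in diameter, bevelled 2 mm at the lower end; the top 31 mm is a square knob 20 by 20 mm, its sides along the rod's x and y (at first the rack's). Origin: centre of the lower end; z runs up to the knob
- rod_top (a point): centre of the depth rod's flat top face, 130 mm above its lower end
- rack: black rod rack, fixed, 60 mm (its x) by 200 mm (its y) by 40 mm high, with three holes in a row along its y axis, at -65, 0 and +65 mm. Origin: centre of its underside. All three holes hold a pin.
- block: aluminium housing block, fixed, 90 by 90 by 80 mm high, with one upright blind bore in the middle of its top. Origin: centre of its underside.
- bore_mouth (a point): centre of the bore's mouth in the block's top face, 80 mm above the table. Bore 14 mm wide, bevelled 2 mm. Its depth is hidden, 36 to 62 mm: a black rubber wiper 12 mm down covers it. From 14 to 20 mm down the wiper grips the rod and drags with 3 to 8 N all the way, so that it neither falls by its weight nor rises again; the bottom is hard. Never press the rod with over 40 N
- step_pin: the stepped pin in the rack, 130 mm long, as tall as the depth rod but 18 mm thick all the way up and without a knob; too thick for the bore: stays where it is. Origin: centre of its lower end
- short_rod: the short rod in the rack, 85 mm long, with a knob like the depth rod's but standing 45 mm lower: stays where it is. Origin: centre of its lower end
- gauge: height gauge, fixed: steel base 100 by 90 by 35 mm and a flat upright column 310 mm high over the table (22 mm along its x, 10 mm along its y). Origin: centre of its underside. The pointer's arm reaches from the column along the gauge's -y axis.
- pointer (a joint): height of the gauge's sliding pointer: pointer tip, arm centre line and grip point are all at 110 mm plus this value above the table; 0 to 0.15 m, growing upward. It moves with about 5 N of friction (plus the 150 g of the pointer) and stays where it is left. It starts well above the final height of the rod.
- pointer_grip (a point): the place to take the pointer: on the centre line of its arm, a straight steel bar 14 mm wide and 14 mm high, free for 25 mm along the bar either side, 115 mm from the column's axis. The point's -y axis runs along the bar to the tip.
- pointer_tip (a point): the pointer's tip, the end of the cone on the arm, 154 mm from the column's axis and 39 mm from the grip point, on the same centre line
- screwdriver: loose screwdriver lying on the table beyond the rack: a bystander
- battery: loose battery pack, 75 by 35 by 25 mm, lying on the table: a bystander
- bushing: loose brass bushing, 28 mm wide, 20 mm high: a bystander
- tape_roll: loose roll of tape lying flat, 90 mm wide, 22 mm high: a bystander

How it is judged:
On the way:
1. the depth rod stands in the bore, its lower end on the bottom (distance between depth_rod and bore_bottom below 0.0025 m), for 0.3 s.
At the end, for the whole second after the job is handed in: the depth rod stands in the bore with its lower end within 2.5 mm of the bore's bottom, the pointer's tip is level with the rod's top to within 4 mm, and both are at rest (distance between depth_rod and bore_bottom below 0.0025 m and z of rod_top in the frame of pointer_tip between -0.004 and 0.004 m and linear speed of depth_rod below 0.01 m/s and velocity of joint pointer between -0.005 and 0.005 m/s); the robot touches nothing.
It fails at once if the rod is pressed on the bore's bottom or against the housing with more than 40 N (contact force between depth_rod and bore_floor above 40 N or contact force between depth_rod and block above 40 N).
It fails at once if another pin of the rack is taken out or a bystander is shifted by more than 30 mm (distance of any of step_pin, short_rod, screwdriver, battery, bushing, tape_roll from where it was at the start of the episode above 0.03 m).
It also fails if it takes over 59 s, if anything falls off the work surface, if the arm or the gripper's body presses on something with over 40 N, if the wrist force passes 120 N, or if a joint passes its speed limit or range.

## Working session

There is one attempt and no reset: what is moved stays moved. The work goes in short steps, Python scripts to look and compute and a shell command to move; the robot and the scene stay as the last step left them, time stands still between calls to the robot, and variables do not carry over. Pictures are saved under pics/ and viewed, and the job is handed in when it is done.

```bash
ls; mkdir -p pics; cat > h.py <<'E'
from workcell import bot, grab_frame, job_done
import numpy as np, cv2, pickle
def snap(name,fn):
    f=grab_frame(name); cv2.imwrite('pics/'+fn+'.png',cv2.cvtColor(f['img'],cv2.COLOR_RGB2BGR)); pickle.dump(f,open('pics/'+fn+'.pkl','wb')); return f
def load(fn): return pickle.load(open('pics/'+fn+'.pkl','rb'))
def foc(f): return f['img'].shape[0]/2/np.tan(np.radians(f['fovy'])/2)
def ray(f,u,v):
    d=np.array([(u-f['cx'])/foc(f),(v-f['cy'])/foc(f),1.]); R=np.array(f['R']);t=np.array(f['t'])
    o=-R.T@t; d=R.T@d; return o,d/np.linalg.norm(d)
def onz(f,u,v,z):
    o,d=ray(f,u,v); return o+d*(z-o[2])/d[2]
def proj(f,X):
    c=np.array(f['R'])@np.array(X)+np.array(f['t']); return foc(f)*c[0]/c[2]+f['cx'],foc(f)*c[1]/c[2]+f['cy']
def tri(*obs):
    A=np.zeros((3,3));b=np.zeros(3)
    for f,u,v in obs:
        o,d=ray(f,u,v);P=np.eye(3)-np.outer(d,d);A+=P;b+=P@o
    X=np.linalg.solve(A,b)
    return X,[np.linalg.norm((np.eye(3)-np.outer(d,d))@(X-o)) for o,d in [ray(*q) for q in obs]]
E
python3 - <<'E'
from h import *
for n in ['scene','top','wrist']:
    f=snap(n,n+'0'); print(n,f['fovy'],f['cx'],f['cy'],-np.array(f['R']).T@np.array(f['t']),np.round(f['R'],3).tolist())
print(bot.observe())
E
```

```text
pics
scene 48.1142186826188 253.23315840721864 190.6888453105235 [ 1.31457891 -0.14394264  0.78869785] [[0.186, 0.982, 0.016], [0.644, -0.11, -0.757], [-0.742, 0.151, -0.653]]
top 57.788536924151494 248.051202192503 191.6821921833635 [ 3.70990749e-01 -4.27014677e-05  9.47036271e-01] [[0.014, -1.0, -0.002], [-0.972, -0.013, -0.235], [0.235, 0.005, -0.972]]
wrist 65.76107690670212 252.56564383794918 190.93666192253528 [0.06263566 0.62660576 0.37386716] [[0.223, 0.975, -0.002], [0.927, -0.211, 0.311], [0.303, -0.071, -0.951]]
{'clock': 0.15, 'qpos': array([-1.41621481,  0.52189039, -0.03629804,  1.59982917,  0.02120286,
        1.02113311, -0.11278852]), 'qd': array([ 1.10770520e-03, -1.33751415e-03,  2.66792164e-04, -2.40269995e-03,
       -1.91695586e-03, -1.92270270e-04,  5.78139739e-05]), 'joint_efforts': array([ 3.28850831e-03, -9.27395225e+01,  1.98112562e+00, -3.70062590e+01,
        1.80226041e-02,  6.33764517e-03,  3.41568045e-05]), 'position': array([0.13930018, 0.6090302 , 0.23086716]), 'tool_rot': array([-1.4839332 ,  1.56992122, -1.70874041]), 'force': array([-0.62042258,  0.7981669 , -1.00806844]), 'moment': array([-0.03400926, -0.04042378,  0.01696167]), 'grip_width': 0.08537350240925516}
```

View pics/scene0.png

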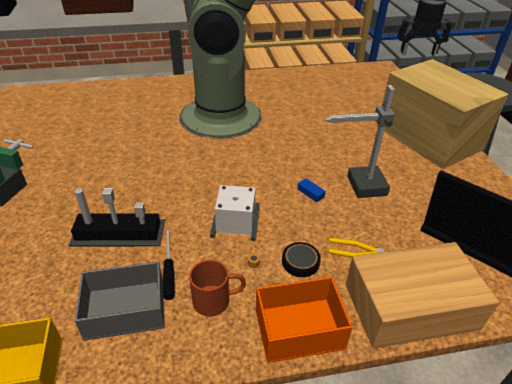

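View pics/top0.png

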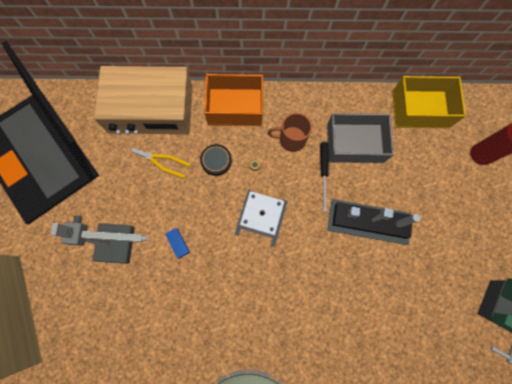

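View pics/wrist0.png

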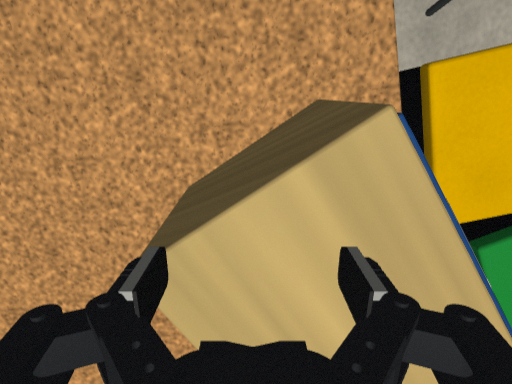

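The scene view shows the rack at (118,230) with the step pin on the left (83,205), the depth rod in the middle (110,205) and the short rod at (140,212). The block is at (236,210) and the gauge at (370,180), with its pointer tip at (328,118). In the top view the bore is at (262,212). I'll zoom in next.

```bash
python3 - <<'E'
from h import *
def crop(fn,u0,v0,u1,v1,s):
    im=cv2.imread(f'pics/{fn}.png')[v0:v1,u0:u1]; return cv2.resize(im,None,fx=s,fy=s,interpolation=cv2.INTER_NEAREST)
cv2.imwrite('pics/a.png',crop('top0',225,170,425,290,4)[:, :800])
cv2.imwrite('pics/b.png',crop('scene0',60,170,265,250,4)[:, :800])
cv2.imwrite('pics/c.png',crop('scene0',310,80,400,210,4))
cv2.imwrite('pics/d.png',crop('top0',40,200,210,280,4))
E
```

```text
(no output)
```

View pics/a.png

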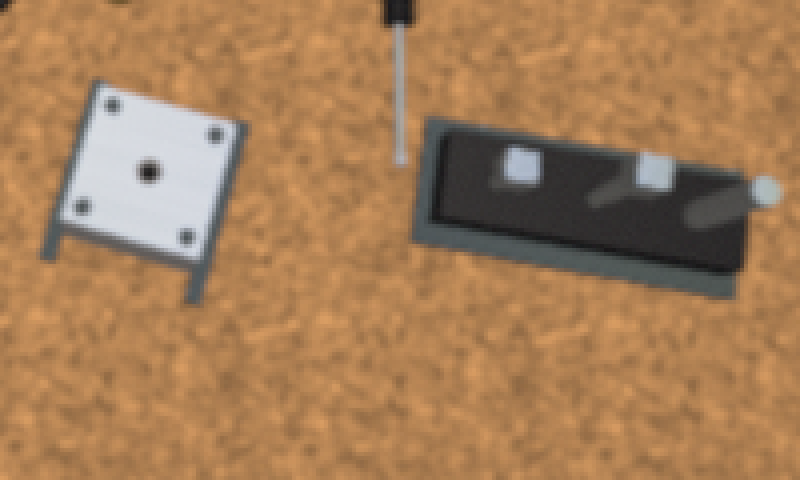

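View pics/b.png

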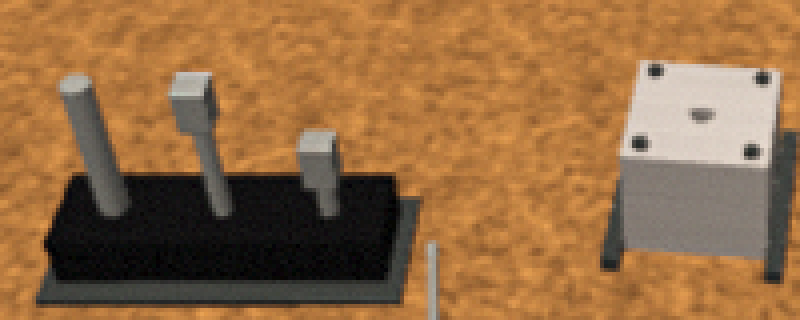

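View pics/c.png

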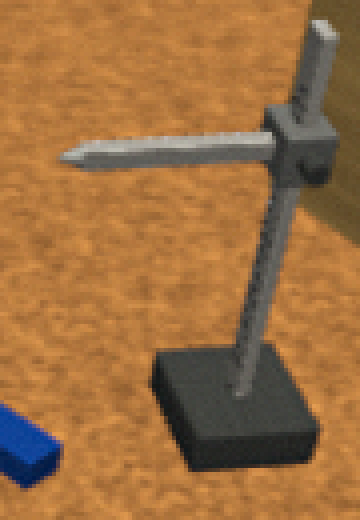

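View pics/d.png

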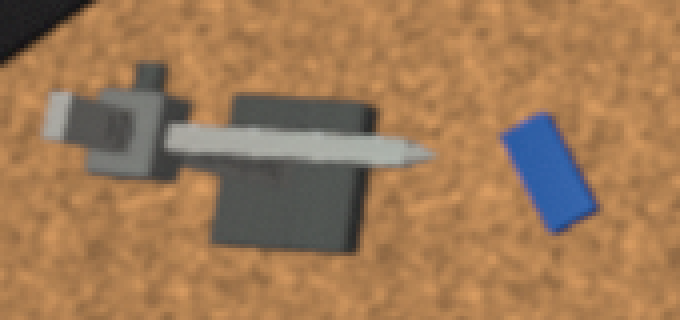

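```bash
python3 - <<'E'
from h import *
T=load('top0');S=load('scene0')
a=lambda x,y:(225+(x+.5)/4-.5,170+(y+.5)/4-.5)
b=lambda x,y:(60+(x+.5)/4-.5,170+(y+.5)/4-.5)
c=lambda x,y:(310+(x+.5)/4-.5,80+(y+.5)/4-.5)
d=lambda x,y:(40+(x+.5)/4-.5,200+(y+.5)/4-.5)
pr=lambda n,X:print(n,np.round(np.array(X)*1000,1))
for n,p in dict(rod=(655,171),step=(766,191),).items(): pr(n+' top',onz(T,*a(*p),.140))
pr('short',onz(T,*a(522,165),.095))
pr('rodS',onz(S,*b(191,82),.140));pr('stepS',onz(S,*b(75,84),.140));pr('shortS',onz(S,*b(320,138),.095))
pr('boreT',onz(T,*a(149,172),.08));pr('boreS',onz(S,*b(703,114),.08))
for p in [(98,82),(243,122),(200,262),(60,221)]: pr('blk',onz(T,*a(*p),.08))
for p in [(113,105),(216,134),(187,236),(82,206)]: pr('bolt',onz(T,*a(*p),.08))
for p in [(440,130),(748,180),(742,271),(433,220)]: pr('rack',onz(T,*a(*p),.04))
X,e=tri((T,*d(434,154)),(S,*c(60,157)));pr('tip',X);print(e)
tip=X
# column top center, z=.31
pr('colT',onz(T,*d(58,116),.31));pr('colS',onz(S,*c(325,28),.31))
pr('arm',onz(T,*d(165,138),X[2]))
E
```

```text
rod top [ 520.7 -326.4  140. ]
step top [ 509.7 -390.4  140. ]
short [ 531.8 -262.4   95. ]
rodS [ 518.4 -323.8  140. ]
stepS [ 509.2 -388.7  140. ]
shortS [ 528.1 -258.2   95. ]
boreT [527.  -31.2  80. ]
boreS [528.6 -28.9  80. ]
blk [585.1   1.8  80. ]
blk [560.1 -91.   80. ]
blk [470.6 -63.2  80. ]
blk [495.1  24.4  80. ]
bolt [570.1  -8.   80. ]
bolt [552.1 -73.7  80. ]
bolt [486.7 -55.1  80. ]
bolt [504.8  10.8  80. ]
rack [ 565.1 -226.2   40. ]
rack [ 534.1 -427.7   40. ]
rack [ 474.1 -418.    40. ]
rack [ 504.8 -218.9   40. ]
tip [443.8 208.2 231.9]
[np.float64(0.0010293282558093096), np.float64(0.0010293282558092526)]
colT [450.7 358.9 310. ]
colS [449.9 363.1 310. ]
arm [449.9 346.2 231.9]
```

```bash
cat >> h.py <<'E'
from scipy.spatial.transform import Rotation as Ro
def st():
    o=bot.observe(); R=Ro.from_euler('xyz',o['tool_rot']).as_matrix(); return o,R
def goto(P,jaw=None):
    """shift in tool axes mm to world point; turn deg to bring tool y (mod 180) to jaw dir"""
    o,R=st(); d=np.array(P)-o['position']; print('clk',o['clock'],'pos',np.round(o['position']*1e3,1),'F',np.round(o['force'],1),'w',round(o['grip_width']*1e3,1),'q',np.round(o['qpos'],2))
    print('x',R[:,0].round(4),'y',R[:,1].round(4)); print('shift mm (tool)',np.round(R.T@d*1e3,1),'norm',np.linalg.norm(d)*1e3)
    if jaw is not None:
        j=np.array([*jaw,0.]); c=R.T@j; a=np.degrees(np.arctan2(c[2],c[1])); print('turn',a,'or',a-180*np.sign(a))
E
python3 - <<'E'
from h import *
goto([.52,-.3255,.25],(.986,-.168))
goto([.4454,.246,.25],(1,-.04))
E
```

```text
clk 0.15 pos [139.3 609.  230.9] F [-0.6  0.8 -1. ] w 85.4 q [-1.42  0.52 -0.04  1.6   0.02  1.02 -0.11]
x [-1.e-04 -9.e-04 -1.e+00] y [ 2.229e-01  9.748e-01 -9.000e-04]
shift mm (tool) [ -18.4 -826.2  579.4] norm 1009.2795010905448
turn 86.78900023962174 or -93.21099976037826
clk 0.15 pos [139.3 609.  230.9] F [-0.6  0.8 -1. ] w 85.4 q [-1.42  0.52 -0.04  1.6   0.02  1.02 -0.11]
x [-1.e-04 -9.e-04 -1.e+00] y [ 2.229e-01  9.748e-01 -9.000e-04]
shift mm (tool) [ -18.9 -285.7  379.3] norm 475.24108698278604
turn 79.41010783895673 or -100.58989216104327
```

```bash
python3 -m pendant '[[-60,0,0,0],[-60,0,0,0],[-50,0,0,0],[0,0,60,5.5],[0,0,60,5.5],[0,0,60,5.5],[0,0,60,5.5],[0,0,60,5.5],[0,0,60,5.5],[0,0,60,5.5],[0,0,60,5.5],[0,0,60,5.5]]' 1 40
python3 - <<'E'
from h import *
goto([.52,-.3255,.26],(.986,-.168))
E
```

```text
clock: 1.65
position: [0.5698, 0.3082, 0.4009]
tool_rot: [-1.348, 1.57, -2.44]
force: [1.2, 0.2, -0.4]
grip_width: 0.0853
clk 1.65 pos [569.8 308.2 400.9] F [ 1.2  0.2 -0.4] w 85.3 q [-0.77  0.46  0.3   1.3  -0.13  1.4  -0.  ]
x [-4.e-04 -3.e-04 -1.e+00] y [ 8.875e-01  4.609e-01 -5.000e-04]
shift mm (tool) [ 141.1 -336.2  539.4] norm 651.136461117746
turn 37.11360908645245 or -142.88639091354756
```

```bash
python3 -m pendant '[[0,-31,49,0],[0,-31,49,0],[0,-31,49,0],[0,-31,49,0],[0,-31,49,0],[0,-31,49,0],[0,-31,49,0],[0,-31,49,0],[0,-31,49,0],[0,-28,48,0],[0,0,0,0]]'
python3 - <<'E'
from h import *
goto([.52,-.3255,.26],(.986,-.168))
E
```

```text
clock: 3.02
position: [0.5219, -0.27, 0.4009]
tool_rot: [-1.139, 1.569, -2.234]
force: [-0.5, 0.6, 0.8]
grip_width: 0.0854
clk 3.025 pos [ 521.9 -270.   400.9] F [-0.5  0.6  0.8] w 85.4 q [ 0.02  0.37  0.52  1.47 -0.18  1.35  1.02]
x [-0.0012 -0.0016 -1.    ] y [ 0.8889  0.4582 -0.0018]
shift mm (tool) [141.  -26.9  48.3] norm 151.47935820110865
turn 36.93917576348054 or -143.06082423651947
```

```bash
python3 -m pendant '[[35,-14,24,0],[35,-13,24,0],[35,0,0,9],[35,0,0,9],[0,0,0,9],[0,0,0,9],[0,0,0,1],[0,0,0,0],[0,0,0,0]]'
python3 - <<'E'
from h import *
goto([.52,-.3255,.26],(.986,-.168))
f=snap('wrist','w1'); snap('scene','s1'); print(proj(f,[.52,-.3255,.14]))
E
```

```text
clock: 4.15
position: [0.5219, -0.3207, 0.2614]
tool_rot: [2.22, 1.571, 0.488]
force: [-0.3, -0.8, 0.4]
grip_width: 0.0858
clk 4.15 pos [ 521.9 -320.7  261.4] F [-0.3 -0.8  0.4] w 85.8 q [ 0.03  0.55  0.64  1.62 -0.36  1.09  0.61]
x [ 2.e-04  1.e-04 -1.e+00] y [ 9.870e-01 -1.607e-01  2.000e-04]
shift mm (tool) [ 1.4 -1.1  5.1] norm 5.389103483339956
turn 0.4229606104172651 or -179.57703938958272
(np.float64(250.24996619740278), np.float64(188.99561278109599))
```

View pics/w1.png

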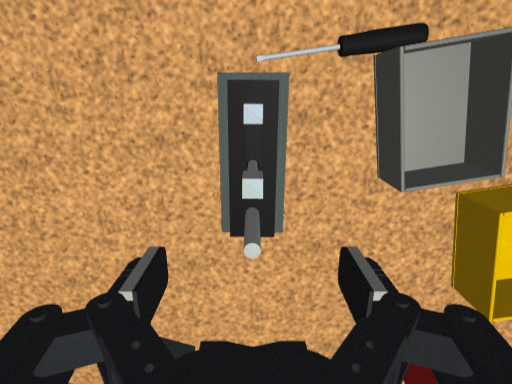

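The wrist view shows the knob at (252,188), square to the jaws, the step pin at (252,250) and the short rod at (253,114).

```bash
python3 - <<'E'
from h import *
f=load('w1'); g=cv2.cvtColor(f['img'],cv2.COLOR_RGB2GRAY)
m=((g>170)).astype(np.uint8)
for (u0,v0,u1,v1,z) in [(235,170,270,205,.14),(235,95,270,130,.095),(235,238,270,265,.14)]:
    n,l,s,c=cv2.connectedComponentsWithStats(m[v0:v1,u0:u1]); i=1+np.argmax(s[1:,4]); ct,_=cv2.findContours((l==i).astype(np.uint8),0,1)
    r=cv2.minAreaRect(max(ct,key=len)); print(r,c[i]+[u0,v0]); print(onz(f,*(c[i]+[u0,v0]),z).round(4))
E
```

```text
((17.0, 18.0), (18.0, 20.0), 90.0) [252.02512563 188.02261307]
[ 0.5218 -0.3248  0.14  ]
((18.0, 18.5), (19.0, 18.0), 90.0) [252.88186813 113.26648352]
[ 0.5331 -0.2608  0.095 ]
((17.0, 12.5), (15.0, 16.0), 90.0) [251.85365854 250.5804878 ]
[ 0.511  -0.3897  0.14  ]
```

```bash
python3 -m pendant '[[30,0,4.4,0.4],[40,0,0,0],[40,0,0,0],[30,0,0,0],[14.5,0,0,0],[0,0,0,0],[0,0,0,0]]'
python3 - <<'E'
from h import *
goto([.521,-.325,.107],(.986,-.168))
f=snap('wrist','w2')
E
```

```text
clock: 5.12
position: [0.5216, -0.3256, 0.108]
tool_rot: [1.268, 1.569, -0.473]
force: [-0.3, -0.1, -0.4]
grip_width: 0.0855
clk 5.125 pos [ 521.6 -325.6  108. ] F [-0.3 -0.1 -0.4] w 85.5 q [ 0.12  0.73  0.53  1.75 -0.49  0.8   0.71]
x [ 1.4e-03 -7.0e-04 -1.0e+00] y [ 0.9855 -0.1698  0.0015]
shift mm (tool) [ 1.  -0.7 -0.5] norm 1.2835114900508011
turn -0.10763273228629387 or 179.8923672677137
```

View pics/w2.png

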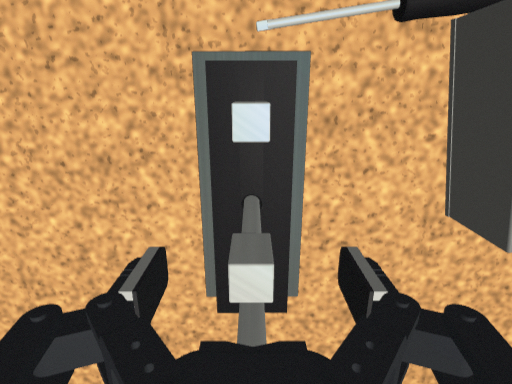

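The knob is centred between the pads, at (251,270). I'll close the gripper.

```bash
python3 -m pendant '[[0,0,0,0],[0,0,0,0],[0,0,0,0],[0,0,0,0],[0,0,0,0],[0,0,0,0],[0,0,0,0],[0,0,0,0]]' -1 60
python3 - <<'E'
from h import *
goto([.521,-.325,.27],(.986,-.168))
E
```

```text
clock: 6.18
position: [0.5211, -0.3252, 0.107]
tool_rot: [1.242, 1.571, -0.5]
force: [-1.1, 0.1, 5.1]
grip_width: 0.0192
clk 6.175 pos [ 521.1 -325.2  107. ] F [-1.1  0.1  5.1] w 19.2 q [ 0.12  0.73  0.53  1.75 -0.49  0.8   0.71]
x [ 1.e-04 -1.e-04 -1.e+00] y [ 9.855e-01 -1.700e-01  2.000e-04]
shift mm (tool) [-1.63e+02 -1.00e-01 -2.00e-01] norm 163.01151850922858
turn -0.1157954844613358 or 179.88420451553867
```

```bash
python3 -m pendant '[[-15,0,0,0],[-25,0,0,0],[-30,0,0,0],[-30,0,0,0],[-30,0,0,0],[0,0,0,0]]'
python3 - <<'E'
from h import *
goto([.5278,-.11,.237])
E
```

```text
clock: 6.92
position: [0.5217, -0.3258, 0.2395]
tool_rot: [1.306, 1.567, -0.435]
force: [0.1, 0.3, -1.9]
grip_width: 0.0192
clk 6.925 pos [ 521.7 -325.8  239.5] F [ 0.1  0.3 -1.9] w 19.2 q [ 0.05  0.57  0.63  1.65 -0.38  1.04  0.63]
x [ 0.0033 -0.0015 -1.    ] y [ 0.9854 -0.1701  0.0035]
shift mm (tool) [   2.2  -30.7 -213.7] norm 215.87172425823667
```

```bash
python3 -m pendant '[[0,-6,-43,0],[0,-6,-43,0],[0,-6,-43,0],[0,-6,-43,0],[0,-6,-42,0],[0,0,0,0],[0,0,0,0],[0,0,0,0]]'
python3 - <<'E'
from h import *
goto([.5278,-.03,.237])
f=snap('wrist','w3');snap('scene','s3');snap('top','t3')
print(proj(f,[.5278,-.03,.08]))
E
```

```text
clock: 7.92
position: [0.5277, -0.1102, 0.2368]
tool_rot: [-0.264, 1.57, -2.007]
force: [0.2, -0.1, -0.7]
grip_width: 0.019
clk 7.925 pos [ 527.7 -110.2  236.8] F [ 0.2 -0.1 -0.7] w 19.0 q [-0.38  0.45  0.66  1.85 -0.33  0.96  0.25]
x [-2.e-04 -4.e-04 -1.e+00] y [ 9.852e-01 -1.714e-01 -1.000e-04]
shift mm (tool) [ -0.3 -13.6 -79.1] norm 80.23694484590295
(np.float64(237.26859546880374), np.float64(94.20094342838351))
```

View pics/w3.png

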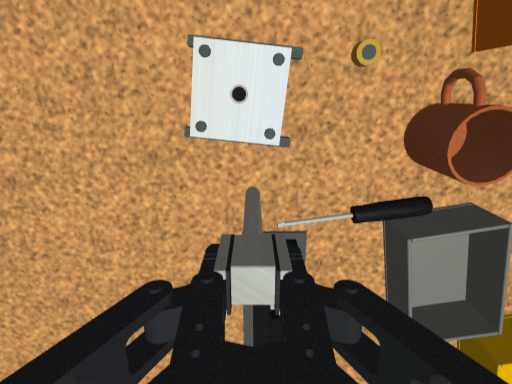

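View pics/s3.png

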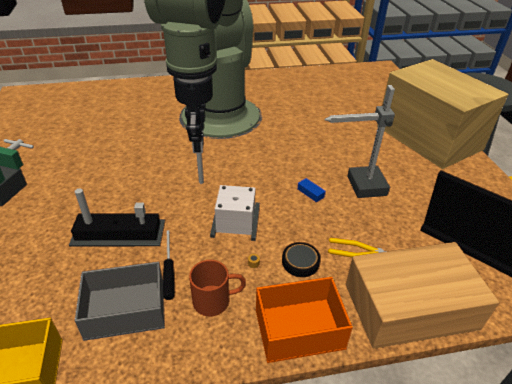

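The wrist view shows the rod held straight, its lower end at (252,190), and the bore at (239,94).

```bash
python3 - <<'E'
from h import *
f=load('w3'); g=cv2.cvtColor(f['img'],cv2.COLOR_RGB2GRAY)
w=np.clip(200.-g[80:108,225:253],0,None); w[w<40]=0
vv,uu=np.mgrid[80:108,225:253]; u,v=(w*uu).sum()/w.sum(),(w*vv).sum()/w.sum(); print(u,v,onz(f,u,v,.08))
pts=[]
for (a,b) in [(204,50),(278,59),(269,133),(200,126)]:
    p=g[b-9:b+10,a-9:a+10].astype(float); w=np.clip(190-p,0,None);w[w<40]=0; yy,xx=np.mgrid[b-9:b+10,a-9:a+10]
    pts.append(onz(f,(w*xx).sum()/w.sum(),(w*yy).sum()/w.sum(),.08))
print(np.round(pts,4),np.mean(pts,0))
print('rodend pred',proj(f,[.5277,-.1102,.14]),'top',proj(f,[.5277,-.1102,.27]))
cv2.imwrite('pics/e.png',cv2.resize(cv2.cvtColor(f['img'],cv2.COLOR_RGB2BGR)[170:330,190:320],None,fx=3.7,fy=3.7,interpolation=0))
s=load('s3');print('scene rodend',proj(s,[.5277,-.1102,.14]))
cv2.imwrite('pics/e2.png',cv2.resize(cv2.cvtColor(s['img'],cv2.COLOR_RGB2BGR)[110:200,170:230],None,fx=6,fy=6,interpolation=0))
E
```

```text
238.59137343927355 93.60268756178829 [ 0.52915216 -0.02968104  0.08      ]
[[ 0.5051  0.0127  0.08  ]
 [ 0.571  -0.0059  0.08  ]
 [ 0.5524 -0.0719  0.08  ]
 [ 0.4864 -0.0532  0.08  ]] [ 0.52870069 -0.02957965  0.08      ]
rodend pred (np.float64(251.3779635236185), np.float64(192.0091917233733)) top (np.float64(250.46378192256176), np.float64(286.0133104855129))
scene rodend (np.float64(200.89621482513195), np.float64(182.73407386243235))
```

View pics/e.png

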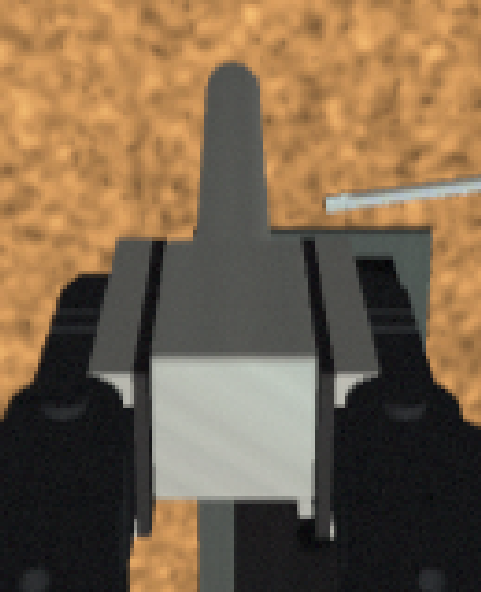

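View pics/e2.png

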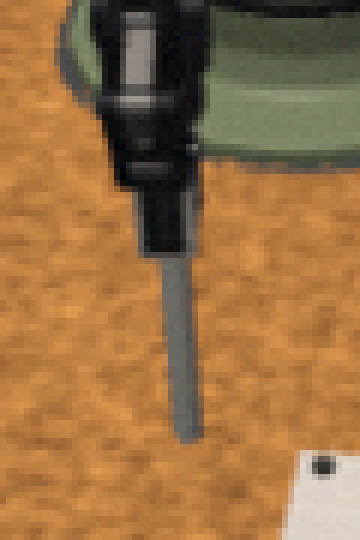

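```bash
python3 - <<'E'
from h import *
f=load('w3')
o,R=st(); n=-R[:,2]
b=np.array([.5277,-.1102,.14]); z=np.array([0,0,1])
print('far rim bevelled', proj(f,b+n*.004),'above bevel',proj(f,b+n*.006+z*.002))
t=b+z*.13
print('top corners pred',[np.round(proj(f,t+n*s*.01+R[:,1]*q*.01),1) for s in(1,-1) for q in (-1,1)])
for q in [(152,355),(318,355),(150,498),(314,498)]: print(190+q[0]/3.7,170+q[1]/3.7)
s=load('s3'); print('scene: low end',proj(s,b), 'obs',170+187/6,110+435/6)
E
```

```text
far rim bevelled (np.float64(251.3719431369401), np.float64(187.52233586222405)) above bevel (np.float64(251.36154729411487), np.float64(185.96074447943354))
top corners pred [array([226.8, 266. ]), array([274. , 265.9]), array([228. , 305.2]), array([273. , 305.1])]
231.0810810810811 265.94594594594594
275.94594594594594 265.94594594594594
230.54054054054055 304.5945945945946
274.86486486486484 304.5945945945946
scene: low end (np.float64(200.89621482513195), np.float64(182.73407386243235)) obs 201.16666666666666 182.5
```

```bash
python3 -m pendant '[[0,-4,-25,0],[0,-5,-28,0],[0,-4.6,-26,0],[0,0,0,0],[0,0,0,0],[0,0,0,0]]'
python3 - <<'E'
from h import *
goto([.5277,-.0296,.165])
f=snap('wrist','w4');s=snap('scene','s4')
im=cv2.cvtColor(s['img'],cv2.COLOR_RGB2BGR)[120:240,180:270]
cv2.imwrite('pics/e3.png',np.hstack([cv2.resize(im,None,fx=4,fy=4,interpolation=0),cv2.resize(cv2.cvtColor(f['img'],cv2.COLOR_RGB2BGR)[60:360,130:370],(384,480))]))
E
```

```text
clock: 8.82
position: [0.5279, -0.03, 0.2369]
tool_rot: [0.424, 1.571, -1.319]
force: [-0.5, 0.9, -1.2]
grip_width: 0.0196
clk 8.825 pos [527.9 -30.  236.9] F [-0.5  0.9 -1.2] w 19.6 q [-0.54  0.43  0.66  1.87 -0.32  0.95  0.09]
x [ 1.e-04 -3.e-04 -1.e+00] y [ 9.852e-01 -1.712e-01  1.000e-04]
shift mm (tool) [71.9 -0.3 -0.4] norm 71.86273387750595
```

View pics/e3.png

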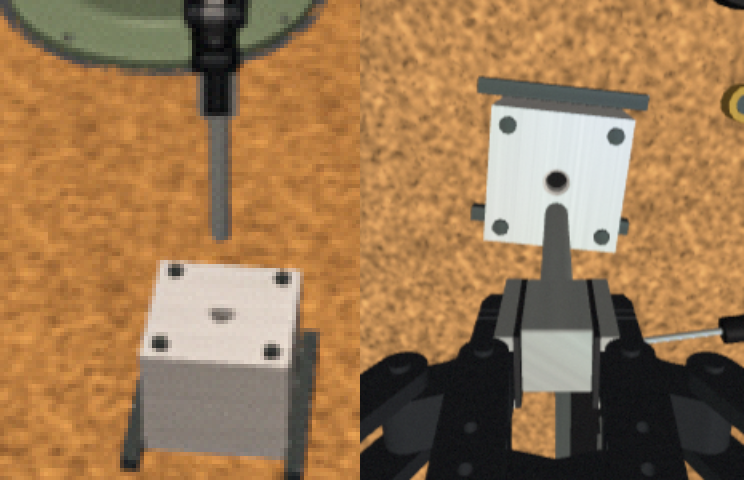

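The rod is lined up over the bore in both views. I'll descend.

```bash
python3 -m pendant '[[20,0,0,0],[20,0,0,0],[14,0,0,0],[4,0,0,0],[4,0,0,0],[4,0,0,0],[4,0,0,0],[2,0,0,0],[0,0,0,0],[0,0,0,0]]'
python3 - <<'E'
from h import *
goto([.5277,-.0296,.165])
f=snap('wrist','w5');s=snap('scene','s5')
im=cv2.cvtColor(s['img'],cv2.COLOR_RGB2BGR)[120:240,180:270]
cv2.imwrite('pics/e4.png',np.hstack([cv2.resize(im,None,fx=4,fy=4,interpolation=0),cv2.resize(cv2.cvtColor(f['img'],cv2.COLOR_RGB2BGR)[60:360,130:370],(384,480))]))
E
```

```text
clock: 10.18
position: [0.528, -0.029, 0.1649]
tool_rot: [1.461, 1.571, -0.28]
force: [-0.3, 0.5, -0.8]
grip_width: 0.0192
clk 10.175 pos [528.  -29.  164.9] F [-0.3  0.5 -0.8] w 19.2 q [-0.48  0.53  0.59  1.94 -0.4   0.79  0.16]
x [ 2.e-04 -1.e-04 -1.e+00] y [ 9.855e-01 -1.699e-01  2.000e-04]
shift mm (tool) [-0.1 -0.2  0.6] norm 0.6582598542527427
```

View pics/e4.png

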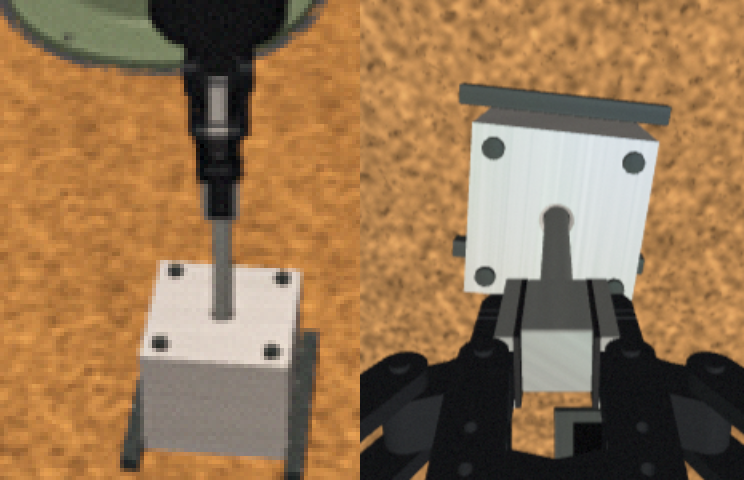

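The rod has entered the bore freely. Next I push through the wiper, staying above the shallowest possible bottom.

```bash
python3 -m pendant '[[3,0,0,0],[3,0,0,0],[3,0,0,0],[3,0,0,0],[3,0,0,0],[3,0,0,0],[2,0,0,0],[0,0,0,0]]'; python3 -m pendant '[[1,0,0,0],[1,0,0,0],[0,0,0,0]]'
```

```text
clock: 11.28
position: [0.5276, -0.029, 0.1444]
tool_rot: [-1.192, 1.57, -2.934]
force: [0.1, 1.0, -4.1]
grip_width: 0.0191
clock: 11.65
position: [0.5278, -0.029, 0.1427]
tool_rot: [-1.278, 1.57, -3.02]
force: [0.2, 0.6, -2.5]
grip_width: 0.0194
```

```bash
for i in 1; do python3 -m pendant '[[1,0,0,0],[1,0,0,0]]'; done; python3 -m pendant '[[1,0,0,0],[1,0,0,0]]'
```

```text
clock: 11.9
position: [0.528, -0.029, 0.1408]
tool_rot: [1.952, 1.571, 0.21]
force: [-0.2, 0.6, 2.1]
grip_width: 0.0191
clock: 12.15
position: [0.528, -0.029, 0.1388]
tool_rot: [1.931, 1.571, 0.19]
force: [0.0, 0.8, 2.1]
grip_width: 0.0196
```

```bash
python3 -m pendant '[[1,0,0,0],[1,0,0,0]]'; python3 -m pendant '[[1,0,0,0],[1,0,0,0]]'
```

```text
clock: 12.4
position: [0.5279, -0.029, 0.1367]
tool_rot: [0.372, 1.571, -1.369]
force: [0.3, 0.5, 2.4]
grip_width: 0.0193
clock: 12.65
position: [0.5279, -0.029, 0.1347]
tool_rot: [-0.955, 1.571, -2.696]
force: [-0.4, 0.6, 1.3]
grip_width: 0.0194
```

```bash
python3 -m pendant '[[0.7,0,0,0],[0.7,0,0,0]]' - 30
```

```text
clock: 12.9
position: [0.5279, -0.029, 0.1334]
tool_rot: [0.182, 1.571, -1.559]
force: [1.9, 1.1, 2.3]
grip_width: 0.0192
```

```bash
python3 -m pendant '[[0.7,0,0,0],[0.7,0,0,0]]'
```

```text
clock: 13.15
position: [0.5279, -0.029, 0.132]
tool_rot: [-0.059, 1.571, -1.8]
force: [-0.4, 1.0, 1.1]
grip_width: 0.0193
```

```bash
python3 -m pendant '[[0.7,0,0,0],[0.7,0,0,0]]'
```

```text
clock: 13.4
position: [0.5279, -0.029, 0.1306]
tool_rot: [0.854, 1.571, -0.888]
force: [-0.4, 0.9, 1.8]
grip_width: 0.0194
```

```bash
python3 -m pendant '[[0.7,0,0,0],[0.7,0,0,0]]'
```

```text
clock: 13.65
position: [0.5279, -0.029, 0.1292]
tool_rot: [0.676, 1.571, -1.066]
force: [-0.1, -0.3, 2.4]
grip_width: 0.0193
```

```bash
python3 -m pendant '[[0.7,0,0,0],[0.7,0,0,0]]'
```

```text
clock: 13.9
position: [0.5279, -0.029, 0.1277]
tool_rot: [-1.376, 1.571, -3.117]
force: [0.5, 1.0, 2.3]
grip_width: 0.0195
```

```bash
python3 -m pendant '[[0.7,0,0,0],[0.7,0,0,0]]'
```

```text
clock: 14.15
position: [0.5279, -0.029, 0.1264]
tool_rot: [-1.413, 1.571, 3.129]
force: [1.2, 0.1, 3.5]
grip_width: 0.0189
```

```bash
python3 -m pendant '[[0.7,0,0,0],[0.7,0,0,0]]'
```

```text
clock: 14.4
position: [0.5279, -0.029, 0.125]
tool_rot: [-0.631, 1.571, -2.373]
force: [-0.1, 0.8, 2.2]
grip_width: 0.0191
```

```bash
python3 -m pendant '[[0.7,0,0,0],[0.7,0,0,0]]'
```

```text
clock: 14.65
position: [0.5279, -0.029, 0.1235]
tool_rot: [-1.663, 1.571, 2.879]
force: [-0.1, 0.1, 2.0]
grip_width: 0.019
```

```bash
python3 -m pendant '[[0.7,0,0,0],[0.7,0,0,0]]'
```

```text
clock: 14.9
position: [0.5279, -0.029, 0.1222]
tool_rot: [0.807, 1.571, -0.934]
force: [0.6, 0.6, 2.8]
grip_width: 0.0191
```

```bash
python3 -m pendant '[[0.7,0,0,0],[0.7,0,0,0]]'
```

```text
clock: 15.15
position: [0.528, -0.029, 0.1208]
tool_rot: [1.562, 1.571, -0.179]
force: [0.4, 1.0, 1.9]
grip_width: 0.0193
```

```bash
python3 -m pendant '[[0.7,0,0,0],[0.7,0,0,0]]'
```

```text
clock: 15.4
position: [0.528, -0.029, 0.1195]
tool_rot: [1.902, 1.571, 0.161]
force: [-1.3, 0.2, 14.0]
grip_width: 0.0193
```

```bash
python3 -m pendant '[[0.3,0,0,0],[0,0,0,0]]'
```

```text
clock: 15.65
position: [0.5281, -0.029, 0.1195]
tool_rot: [2.261, 1.57, 0.52]
force: [-1.3, 1.2, 11.6]
grip_width: 0.0187
```

```bash
python3 -m pendant '[[0.3,0,0,0],[0,0,0,0],[0,0,0,0]]'; python3 - <<'E'
from h import *
f=snap('wrist','w6');s=snap('scene','s6')
im=cv2.cvtColor(s['img'],cv2.COLOR_RGB2BGR)[120:240,180:270]
cv2.imwrite('pics/e5.png',np.hstack([cv2.resize(im,None,fx=4,fy=4,interpolation=0),cv2.resize(cv2.cvtColor(f['img'],cv2.COLOR_RGB2BGR)[60:360,130:370],(384,480))]))
E
```

```text
clock: 16.02
position: [0.5282, -0.0291, 0.1194]
tool_rot: [2.242, 1.57, 0.5]
force: [-2.7, 0.6, 17.1]
grip_width: 0.019
```

View pics/e5.png

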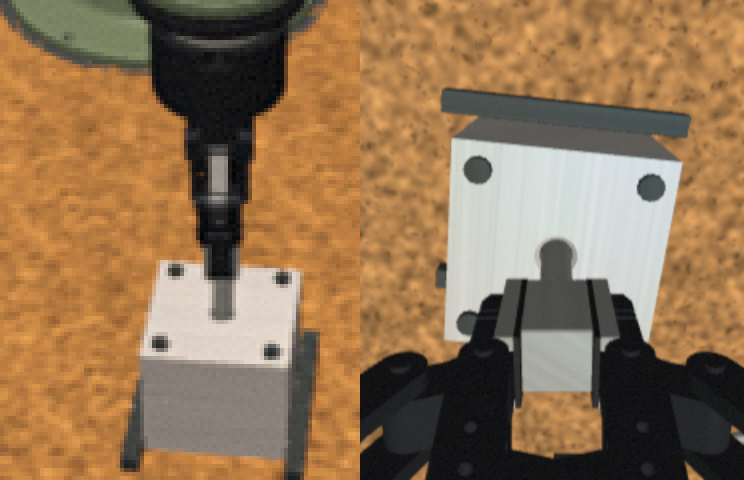

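```bash
python3 -m pendant '[[-0.5,0,0,0],[0,0,0,0]]'; python3 -m pendant '[[0,0,0,0],[0,0,0,0],[0,0,0,0],[0,0,0,0],[0,0,0,0],[0,0,0,0]]' 1 
python3 - <<'E'
from h import *
goto([.4454,.246,.35],(1,-.04))
f=snap('wrist','w7')
E
```

```text
clock: 16.38
position: [0.528, -0.029, 0.1195]
tool_rot: [2.098, 1.57, 0.357]
force: [-0.0, 0.4, 8.8]
grip_width: 0.0196
clock: 17.12
position: [0.5279, -0.029, 0.1193]
tool_rot: [-0.644, 1.571, -2.385]
force: [0.3, -0.3, 0.1]
grip_width: 0.0853
clk 17.125 pos [527.9 -29.  119.3] F [ 0.3 -0.3  0.1] w 85.3 q [-0.44  0.59  0.53  1.97 -0.46  0.7   0.21]
x [-0. -0. -1.] y [ 0.9855 -0.1698 -0.    ]
shift mm (tool) [-230.7 -128.  -256.9] norm 368.30518418352625
turn -7.4861299670344295 or 172.51387003296557
```

View pics/w7.png

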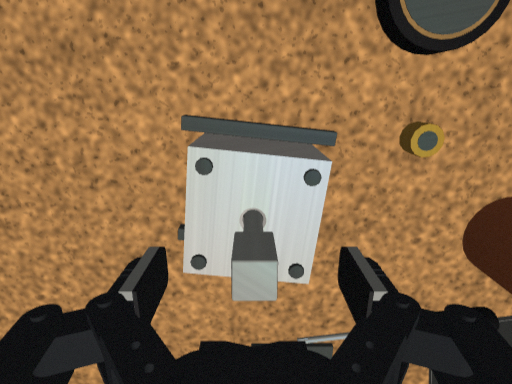

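The gripper has let go and the rod stands in the bore. I'll go up and over to the gauge.

```bash
python3 -m pendant '[[-50,0,0,0],[-60,0,0,0],[-60,0,0,0],[-50,0,0,0],[0,-21,-43,0],[0,-21,-43,0],[0,-21,-43,0],[0,-21,-43,0],[0,-21,-43,0],[0,-21,-42,-3.5],[0,0,0,-4],[0,0,0,0]]'
python3 - <<'E'
from h import *
f=snap('wrist','w8');f=snap('scene','s8');f=snap('top','t8')
goto([.4454,.246,.30],(1,-.04))
E
```

```text
clock: 18.68
position: [0.4473, 0.2457, 0.3393]
tool_rot: [-0.678, 1.571, -2.289]
force: [-0.7, -0.3, 0.6]
grip_width: 0.0855
clk 18.825 pos [447.6 245.  339.4] F [ 0.4 -0.8  0.7] w 85.3 q [-1.1   0.26  0.61  1.77 -0.16  1.15 -0.48]
x [ 1.e-04  1.e-04 -1.e+00] y [ 9.991e-01 -4.250e-02  1.000e-04]
shift mm (tool) [39.4 -2.3 -0.9] norm 39.44995680295154
turn -0.14638490724139006 or 179.85361509275862
```

View pics/w8.png

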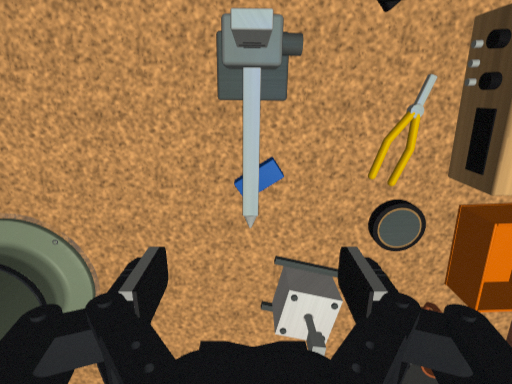

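View pics/s8.png

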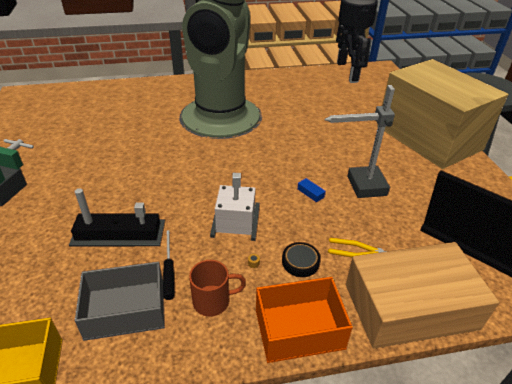

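The wrist view shows the bar centred at u≈251 with its tip at (251,229). The scene view shows the rod standing in the block.

```bash
python3 - <<'E'
from h import *
W=load('w8');S=load('s8');T=load('t8')
def big(f,u0,v0,u1,v1,s,fn): cv2.imwrite('pics/'+fn+'.png',cv2.resize(cv2.cvtColor(f['img'],cv2.COLOR_RGB2BGR)[v0:v1,u0:u1],None,fx=s,fy=s,interpolation=0))
big(W,225,190,280,240,10,'f1'); big(S,320,100,370,135,12,'f2'); big(T,100,220,160,250,12,'f3')
big(S,215,165,265,215,10,'f4')
E
```

```text
(no output)
```

View pics/f1.png

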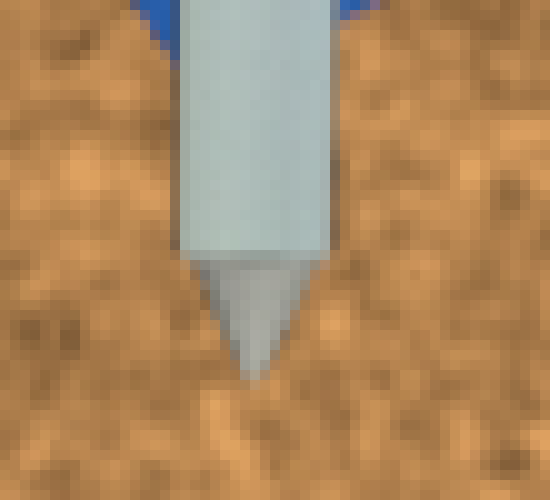

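View pics/f2.png

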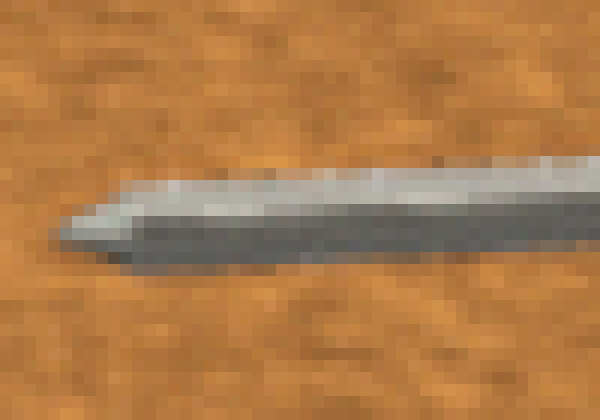

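View pics/f3.png

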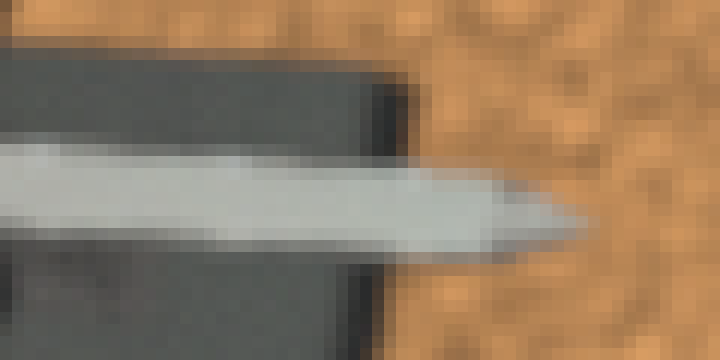

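View pics/f4.png

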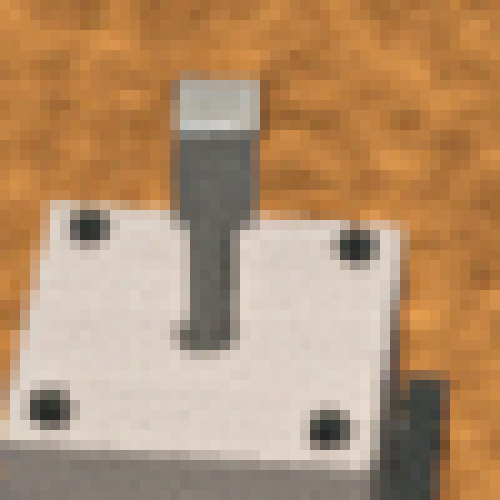

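```bash
python3 - <<'E'
from h import *
W=load('w8');S=load('s8');T=load('t8')
w=(W,249.9,227.8);s=(S,324.1,118.8);t=(T,148.7,237.8)
for n,q in dict(WST=(w,s,t),WS=(w,s),WT=(w,t),ST=(s,t)).items():
    X,e=tri(*q); print(n,np.round(X*1e3,1),np.round(np.array(e)*1e3,1))
# bar side edges in wrist at row 215: width 14mm -> range
print('rodtop in scene for z:',[ (z,np.round(proj(S,[.5279,-.0293,z]),1)) for z in (.1484,.1524,.1564)])
print('scene mm tip z sens',proj(S,[.444,.2075,.232]),proj(S,[.444,.2075,.242]))
# known-pt bias check in scene: step pin top center
print('step pred',proj(S,[.511,-.3895,.14]))
E
```

```text
WST [444.3 207.  232.3] [0.4 0.8 1.1]
WS [444.3 207.7 232.8] [0.1 0.1]
WT [444.4 206.5 230.2] [0.1 0.1]
ST [444.4 206.7 232.7] [0.9 0.9]
rodtop in scene for z: [(0.1484, array([234.8, 176.4])), (0.1524, array([234.8, 175.1])), (0.1564, array([234.8, 173.8]))]
scene mm tip z sens (np.float64(323.9690859614102), np.float64(119.01695687870219)) (np.float64(324.470192446064), np.float64(115.48960300075223))
step pred (np.float64(77.89602984541688), np.float64(191.1818008861546))
```

```bash
python3 -m pendant '[[30,-2,-1,0],[35,0,0,0],[35,0,0,0],[26,0,0,0],[0,0,0,0],[0,0,0,0]]'; python3 -m pendant '[[0,0,0,0],[0,0,0,0],[0,0,0,0],[0,0,0,0],[0,0,0,0],[0,0,0,0],[0,0,0,0],[0,0,0,0],[0,0,0,0]]' -1 50
python3 - <<'E'
from h import *
goto([.4458,.246,.1334],(1,-.04))
f=snap('wrist','w9');f=snap('scene','s9')
E
```

```text
clock: 19.58
position: [0.446, 0.2467, 0.2143]
tool_rot: [2.169, 1.57, 0.557]
force: [-0.3, 0.6, 0.1]
grip_width: 0.085
clock: 20.7
position: [0.4454, 0.2468, 0.2133]
tool_rot: [-1.64, 1.571, 3.032]
force: [-1.8, 1.1, 4.3]
grip_width: 0.0129
clk 20.7 pos [445.4 246.8 213.3] F [-1.8  1.1  4.3] w 12.9 q [-1.04  0.41  0.55  1.94 -0.28  0.86 -0.39]
x [-1.e-04  0.e+00 -1.e+00] y [ 9.992e-01 -3.980e-02 -1.000e-04]
shift mm (tool) [79.9  0.4  0.8] norm 79.89496567258753
turn 0.00915382872939277 or -179.99084617127062
```

View pics/w9.png

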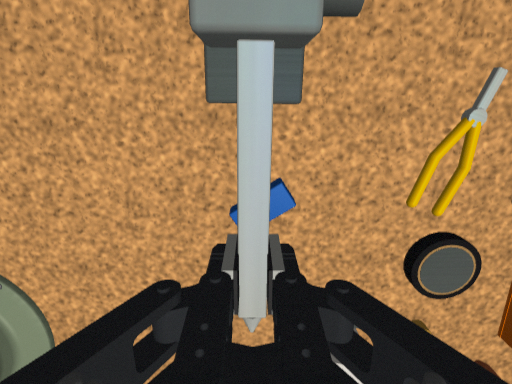

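The bar is gripped and centred between the pads. I'll lower the pointer about 80 mm.

```bash
python3 -m pendant '[[5,0,0,0],[8,0,0,0],[8,0,0,0],[8,0,0,0],[8,0,0,0],[8,0,0,0],[8,0,0,0],[8,0,0,0],[8,0,0,0],[6,0,0,0],[0,0,0,0]]'
python3 - <<'E'
from h import *
goto([.4458,.246,.1333])
f=snap('scene','s10');g=snap('top','t10')
def big(f,u0,v0,u1,v1,s,fn): cv2.imwrite('pics/'+fn+'.png',cv2.resize(cv2.cvtColor(f['img'],cv2.COLOR_RGB2BGR)[v0:v1,u0:u1],None,fx=s,fy=s,interpolation=0))
big(f,300,100,400,200,6,'g1'); print(proj(f,[.4443,.207,.1524]))
E
```

```text
clock: 22.18
position: [0.4454, 0.2468, 0.1378]
tool_rot: [-0.555, 1.57, -2.166]
force: [-0.4, 3.3, -5.6]
grip_width: 0.0133
clk 22.175 pos [445.4 246.8 137.8] F [-0.4  3.3 -5.6] w 13.3 q [-0.97  0.52  0.47  2.01 -0.36  0.7  -0.31]
x [-3.e-04 -4.e-04 -1.e+00] y [ 9.992e-01 -3.980e-02 -3.000e-04]
shift mm (tool) [4.5 0.4 0.7] norm 4.536114254544939
(np.float64(320.0393752263624), np.float64(145.70531389429948))
```

View pics/g1.png

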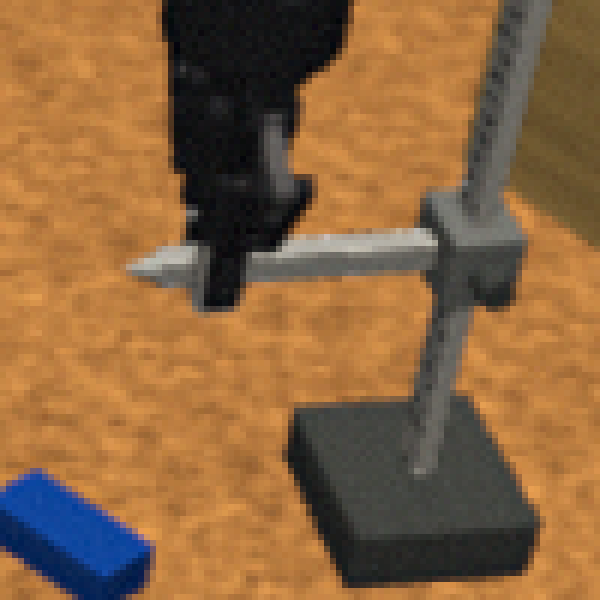

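```bash
python3 -m pendant '[[2,0,0,0],[2,0,0,0],[0.6,0,0,0],[0,0,0,0],[0,0,0,0]]'
python3 - <<'E'
from h import *
goto([.4458,.246,.1333])
f=snap('scene','s11');g=snap('top','t11');w=snap('wrist','w11')
def big(f,u0,v0,u1,v1,s): return cv2.resize(cv2.cvtColor(f['img'],cv2.COLOR_RGB2BGR)[v0:v1,u0:u1],None,fx=s,fy=s,interpolation=0)
cv2.imwrite('pics/g2.png',big(f,310,125,360,165,12)); print(proj(f,[.4443,.207,.1524]))
u,v=map(int,proj(g,[.4443,.207,.1524])); print(u,v,proj(g,[.4443,.207,.1524])); cv2.imwrite('pics/g3.png',big(g,u-30,v-20,u+20,v+20,12))
cv2.imwrite('pics/g4.png',big(w,220,290,290,350,8)); print(proj(w,[.4443,.207,.1524]))
E
```

```text
clock: 22.9
position: [0.4454, 0.2468, 0.1337]
tool_rot: [-2.827, 1.571, 1.845]
force: [-3.2, 2.9, 1.3]
grip_width: 0.0129
clk 22.9 pos [445.4 246.8 133.7] F [-3.2  2.9  1.3] w 12.9 q [-0.97  0.53  0.47  2.01 -0.37  0.69 -0.31]
x [-0.  0. -1.] y [ 0.9992 -0.0399 -0.    ]
shift mm (tool) [0.4 0.4 0.7] norm 0.9285001078539002
(np.float64(320.0393752263624), np.float64(145.70531389429948))
158 241 (np.float64(158.05484649916355), np.float64(241.49542935144035))
(np.float64(251.60057133339848), np.float64(333.5872432195381))
```

View pics/g2.png

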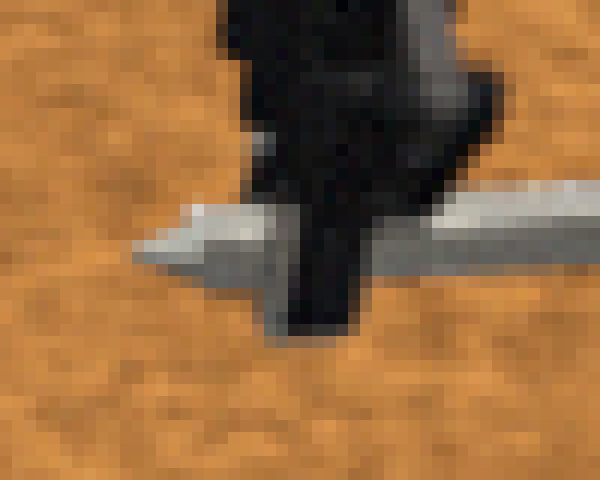

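View pics/g3.png

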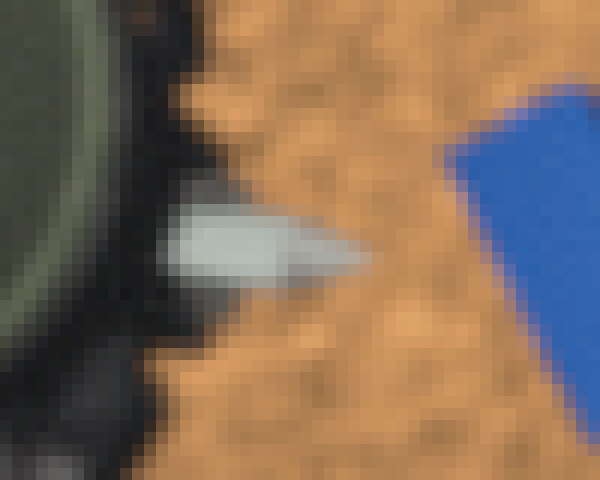

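The pointer tip is at (320.5,145.5) in the scene view against a predicted (320.0,145.7) for the rod-top height, so it is level to within about 1 mm. I'll release it and back off.

```bash
python3 -m pendant '[[0,0,0,0],[0,0,0,0],[0,0,0,0],[0,0,0,0],[0,0,0,0],[0,0,0,0]]' 1; python3 -m pendant '[[-20,0,0,0],[-40,0,0,0],[-50,0,0,0],[-50,0,0,0],[-40,0,0,0],[0,0,0,0],[0,0,0,0]]'
python3 - <<'E'
from h import *
goto([.4458,.246,.1333])
f=snap('scene','s12');g=snap('top','t12');w=snap('wrist','w12')
def big(f,u0,v0,u1,v1,s): return cv2.resize(cv2.cvtColor(f['img'],cv2.COLOR_RGB2BGR)[v0:v1,u0:u1],None,fx=s,fy=s,interpolation=0)
cv2.imwrite('pics/g5.png',np.hstack([big(f,310,130,340,165,10),big(f,220,165,250,200,10)])); 
for q in(f,g,w): print(np.round(proj(q,[.4443,.207,.1524]),1),np.round(proj(q,[.5279,-.0293,.1524]),1))
E
```

```text
clock: 23.8
position: [0.4455, 0.2467, 0.1337]
tool_rot: [0.791, 1.571, -0.82]
force: [0.3, -0.2, 0.2]
grip_width: 0.0855
clock: 24.68
position: [0.4452, 0.2467, 0.3332]
tool_rot: [-1.247, 1.57, -2.857]
force: [0.7, -0.5, -0.4]
grip_width: 0.0853
clk 24.675 pos [445.2 246.7 333.2] F [ 0.7 -0.5 -0.4] w 85.3 q [-1.11  0.27  0.62  1.79 -0.17  1.14 -0.48]
x [-5.e-04 -2.e-04 -1.e+00] y [ 9.992e-01 -3.960e-02 -5.000e-04]
shift mm (tool) [199.9   0.8   0.7] norm 199.8919235702843
[320.  145.7] [234.8 175.1]
[158.1 241.5] [262.2 206.7]
[252.5 201.6] [318.7 357.3]
```

View pics/g5.png

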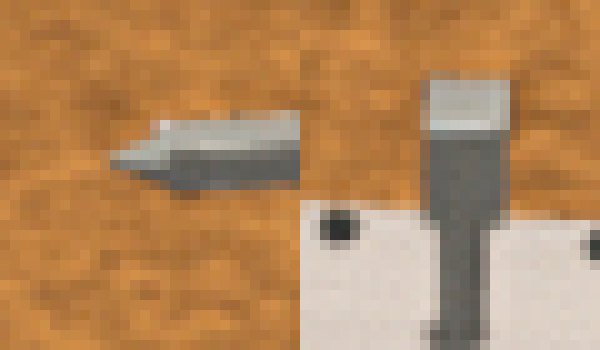

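View pics/s12.png

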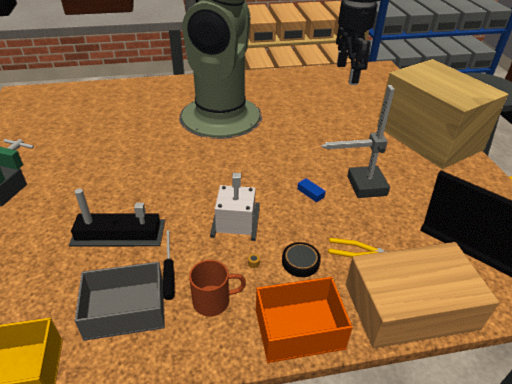

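View pics/w12.png

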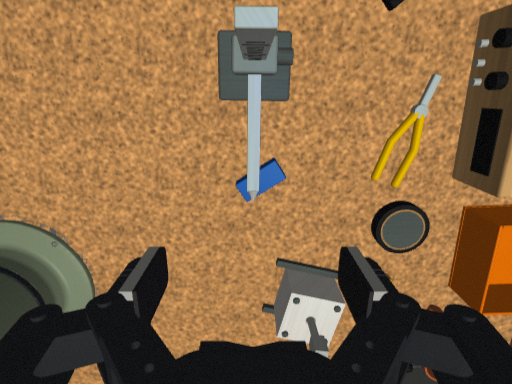

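```bash
python3 - <<'E'
from h import *
f=load('s12');g=load('t12');w=load('w12')
def big(f,u0,v0,u1,v1,s): return cv2.resize(cv2.cvtColor(f['img'],cv2.COLOR_RGB2BGR)[v0:v1,u0:u1],None,fx=s,fy=s,interpolation=0)
cv2.imwrite('pics/g6.png',np.hstack([big(w,235,180,270,210,10),big(g,135,225,170,255,10)]))
E
```

```text
(no output)
```

View pics/g6.png

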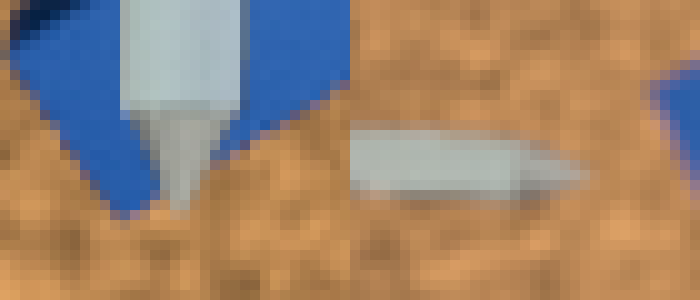

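```bash
python3 - <<'E'
from h import *
f=(load('s12'),320.4,145.4);g=(load('t12'),135+24-.5,225+17.6-.5);w=(load('w12'),235+18-.5,180+21.6-.5)
for q in((f,g,w),(f,g),(f,w),(g,w)):
    X,e=tri(*q);print(np.round(X*1e3,1),np.round(np.array(e)*1e3,1))
print(job_done())
E
```

```text
[443.7 207.2 152.3] [1.  1.4 0.7]
[443.2 207.1 152.3] [1.2 1.2]
[444.3 207.9 153.3] [0. 0.]
[443.7 206.6 149.4] [0.5 0.5]
the job is handed in; nothing more can be done
None
```

The depth rod is standing in the housing bore, fully home, and the gauge pointer is set level with its top. I handed the job in at about 25 s of the 59 s allowed; no verdict was reported.

- **Rod:** I took it from the rack's middle hole and lowered it knob up through the wiper, with about 2 N on the wrist while it slid. At about 57.6 mm depth the force jumped to 14 N and the tool stopped going down. A further nudge raised the force only to 17 N, against the 40 N limit, so I took that as the bottom and let go. That puts the rod's top at about 152.4 mm above the table.
- **Rod check:** The final scene picture puts the rod's top at row 175.0, against 175.1 predicted for that height.
- **Pointer:** I gripped it by the bar, lowered it about 80 mm, let go and backed the arm off to 333 mm. The tip measures 152.3 mm using all three views, against the 4 mm tolerance.
- **Disagreement:** The three camera pairs gave tip heights of 152.3, 153.3 and 149.4 mm. The low one is the top and wrist pair, which gave the lowest height before the move too (230.2 mm against 232.7 and 232.8). All are within 4 mm of the rod's top.
- **The rest:** In the last scene picture nothing else had visibly moved, though I did not measure it. The gripper was open and touching nothing, with a force reading below 1 N.

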